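# Complete the bottle crate and show the stray bottle to the inspection camera

### The job

Finish packing the divided crate: stand the two round bottles that are still on the desk upright in its two empty cells, one in each, without dropping them. Then lift out the flat bottle that got into the crate by mistake and show it to the inspection camera: upright, straight in front of the lens with the middle of its label level with the lens centre, a broad label side square to the lens and about 12 cm from it. Leave the other bottles in their cells and everything else on the desk where it is, and finish while still holding the flat bottle steady there.

Things in the scene. Friction and masses are not known exactly. Their poses are not given: they have to be found in the camera images.
- crate: fixed open grey-green crate, 146 x 215 mm outside (x, y; its rim stands out to 154 x 223), walls 60 mm high, walls and floor 4 mm thick, divided into 2 rows along its x by 3 along its y. Cells are 67 x 66 mm inside, centres at x = -35.5 or +35.5 mm and y = -70.3, 0 or +70.3 mm in its frame. Origin: centre of the underside, z up. Bottles stand 48 mm or more proud of the rim.
- cell_a: one of the two cells that are empty at the start (which ones changes): a bare frame at the centre of that cell's floor, 4 mm above the desk; axes as the crate's
- cell_b: the other empty cell, likewise
- bottle_1: round white plastic bottle, body dia. 50 mm and 68 mm tall, then a narrowing shoulder, and a grey screw cap dia. 30 mm between 86 and 108 mm above the underside (the top is at 108 mm); about 0.12 kg. Origin: centre of the underside, z up its axis; its yaw means nothing. It stands alone on the desk.
- bottle_2: round white plastic bottle, body dia. 50 mm and 68 mm tall, then a narrowing shoulder, and a grey screw cap dia. 30 mm between 86 and 108 mm above the underside (the top is at 108 mm); about 0.12 kg. Origin: centre of the underside, z up its axis; its yaw means nothing. It stands alone on the desk.
- packed_1: round white plastic bottle, body dia. 50 mm and 68 mm tall, then a narrowing shoulder, and a grey screw cap dia. 30 mm between 86 and 108 mm above the underside (the top is at 108 mm); about 0.12 kg. Origin: centre of the underside, z up its axis; its yaw means nothing. It stands in a cell and stays there.
- packed_2: round white plastic bottle, body dia. 50 mm and 68 mm tall, then a narrowing shoulder, and a grey screw cap dia. 30 mm between 86 and 108 mm above the underside (the top is at 108 mm); about 0.12 kg. Origin: centre of the underside, z up its axis; its yaw means nothing. It stands in a cell and stays there.
- packed_3: round white plastic bottle, body dia. 50 mm and 68 mm tall, then a narrowing shoulder, and a grey screw cap dia. 30 mm between 86 and 108 mm above the underside (the top is at 108 mm); about 0.12 kg. Origin: centre of the underside, z up its axis; its yaw means nothing. It stands in a cell and stays there.
- flat_bottle: the flat bottle, the only one with an oblong body, standing in a cell: white plastic body 32 mm (x) by 58 mm (y) and 68 mm tall, shoulder 28 x 44 mm up to 76 mm, and the same grey screw cap, dia. 30 mm between 86 and 108 mm above the underside; about 0.12 kg. Origin: centre of the underside, z up. Both broad sides (facing its +x and -x) carry the same paper label and either may be shown.
- flat_label (a point): point on the flat bottle's axis 36 mm above its underside, at the height of the middle of its labels; the label faces lie 16 mm either side of it along x. Axes as the flat bottle's.
- lens (a point): centre of the front glass of the inspection camera, 140 to 190 mm above the desk. It looks level along this frame's -x; y is level, z up. A ring light dia. 66 mm sits 8 mm behind the glass, then the camera, 46 mm high, clamped stiffly to a fixed post (dia. 20 mm, 255 mm tall) 160 mm behind the glass; the stand's foot, 14 mm thick, reaches from 50 mm behind the post to 60 mm short of the glass.
- tape_roll: roll of packing tape lying flat, dia. 90 x 24 mm; to be left alone. Origin: centre of the underside.
- carton_1: closed yellow carton 60 x 150 x 36 mm lying flat; left alone. Origin: centre of the underside.
- carton_2: the same, another one
- marker: marker pen lying along its x, 127 mm long, 17 mm high; left alone. Origin: under its middle.
- stapler: stapler lying along its x, 130 x 36 x 53 mm; left alone. Origin: centre of the underside.
- spray_bottle: pale spray bottle dia. 58 mm, 181 mm tall, with a white cap; left alone. Origin: centre of the underside.

How it is judged:
On the way, in this order (a step that is already met when the one before it is completed fails the run):
1. the two round bottles from the desk stand upright and released in the two empty cells, one in each ((((horizontal distance between bottle_1 and cell_a below 0.016 m and z of bottle_1 in the frame of crate below 0.01 m and angle between bottle_1's own z axis and vertical below 0.1 rad) and (horizontal distance between bottle_2 and cell_b below 0.016 m and z of bottle_2 in the frame of crate below 0.01 m and angle between bottle_2's own z axis and vertical below 0.1 rad)) or ((horizontal distance between bottle_1 and cell_b below 0.016 m and z of bottle_1 in the frame of crate below 0.01 m and angle between bottle_1's own z axis and vertical below 0.1 rad) and (horizontal distance between bottle_2 and cell_a below 0.016 m and z of bottle_2 in the frame of crate below 0.01 m and angle between bottle_2's own z axis and vertical below 0.1 rad))) and contact force between the fingers and bottle_1 below 0.05 N and linear speed of each of bottle_1, bottle_2 below 0.02 m/s and contact force between the fingers and bottle_2 below 0.05 N), for 0.2 s.
2. the flat bottle is in the gripper, lifted clear of the crate's walls (contact force between the fingers and flat_bottle above 0.5 N and z of flat_bottle in the frame of crate above 0.065 m), for 0.1 s.
At the end, for the whole second after the job is handed in: Five round bottles stand upright in the cells, the two new ones released; the flat bottle is held still by the fingers alone, upright to 0.12 rad, its label point 105-155 mm before the lens, within 15 mm sideways and in height, a broad side square to the lens to 0.17 rad (all of step 1 and x of flat_label in the frame of lens between -0.155 and -0.105 m and y of flat_label in the frame of lens between -0.015 and 0.015 m and z of flat_label in the frame of lens between -0.015 and 0.015 m and angle between flat_bottle's own z axis and vertical below 0.12 rad and angle between the x axis of flat_bottle and the x axis of lens, either way round below 0.17 rad and height (world z) of flat_bottle above 0.07 m and contact force between the fingers and flat_bottle above 0.5 N and linear speed of flat_bottle below 0.02 m/s and angular speed of flat_bottle below 0.15 rad/s and contact force between flat_bottle and crate below 0.05 N and contact force between flat_bottle and bottle_1 below 0.05 N and contact force between flat_bottle and bottle_2 below 0.05 N and contact force between flat_bottle and packed_1 below 0.05 N and contact force between flat_bottle and packed_2 below 0.05 N and contact force between flat_bottle and packed_3 below 0.05 N and contact force between flat_bottle and tape_roll below 0.05 N and contact force between flat_bottle and carton_1 below 0.05 N and contact force between flat_bottle and carton_2 below 0.05 N and contact force between flat_bottle and marker below 0.05 N and contact force between flat_bottle and stapler below 0.05 N and contact force between flat_bottle and spray_bottle below 0.05 N and distance of each of packed_1, packed_2, packed_3 from where it was at the start of the episode below 0.025 m and angle between each of packed_1, packed_2, packed_3's own z axis and vertical below 0.1 rad and z of each of packed_1, packed_2, packed_3 in the frame of crate below 0.01 m); the arm keeps its last pose, push and grip.
It fails at once if a bottle is dropped, thrown or knocked away (moves faster than 0.45 m/s with no finger on it) ((contact force between the fingers and bottle_1 below 0.02 N and linear speed of bottle_1 above 0.45 m/s) or (contact force between the fingers and bottle_2 below 0.02 N and linear speed of bottle_2 above 0.45 m/s) or (contact force between the fingers and packed_1 below 0.02 N and linear speed of packed_1 above 0.45 m/s) or (contact force between the fingers and packed_2 below 0.02 N and linear speed of packed_2 above 0.45 m/s) or (contact force between the fingers and packed_3 below 0.02 N and linear speed of packed_3 above 0.45 m/s) or (contact force between the fingers and flat_bottle below 0.02 N and linear speed of flat_bottle above 0.45 m/s)).
It fails at once if a bottle is laid over (leans more than 45 degrees) (angle between any of bottle_1, bottle_2, packed_1, packed_2, packed_3, flat_bottle's own z axis and vertical above 0.785 rad).
It fails at once if something else on the desk is pushed more than 25 mm or tipped (distance of any of tape_roll, carton_1, carton_2, marker, stapler, spray_bottle from where it was at the start of the episode above 0.025 m or angle between spray_bottle's own z axis and vertical above 0.5 rad).
It fails at once if the camera is pushed along its post by more than 8 mm (distance of lens from where it was at the start of the episode above 0.008 m).
It also fails if it takes over 70 s, if anything falls off the work surface, if the arm or the gripper's body presses on something with over 40 N, if the wrist force passes 120 N, or if a joint passes its speed limit or range.

### The arm

A 6-joint arm with a two-finger parallel gripper is mounted at the origin on the work surface. World frame = base frame: x ahead of the robot, y to its left, z up, the work surface at z = 0. Lengths are in m, angles in rad, forces in N, time in s.
With the tool pointing down it reaches from about 0.35 to 0.85 m from the base axis. Payload 8.1 kg.
Tool frame: the origin (TCP) lies midway between the tips of the shut fingers; the grasp point (between the pads) lies 19 mm behind it (robot.tcp_to_grasp is the distance from the TCP to the grasp point, in m); x points along the fingers, y is the direction in which the jaws open and shut, and the axes are right-handed (so a half turn about x gives the same grasp; the last joint's range is limited). The gripper opens to 93 mm and grips with 3 to 60 N. Pads are 15 mm wide; open, the fingers measure 128 mm over their backs; the gripper's body (75 mm by 188 mm) begins 65 mm behind the grasp point.
Start: joints at [-1.322, 0.13, 1.488, -0, 1.523, -0.085], TCP at [0.197, -0.567, 0.219] pointing down, gripper open.
Joint ranges: [-2.96, 2.96], [-0.89, 2.26], [0.02, 2.5], [-1.34, 4.48], [0, 2.73], [-2.66, 2.66]. Speed limits (rad/s): [2.39, 2.39, 2.79, 3.14, 3.14, 3.14].

### API

Orientations are given as a rotation vector (axis times angle).
In Python, from plant import robot gives the robot as it stands.
- The arm moves only by the tool play_rows, never from a script. Its argument "plan" is a list of rows, each an object with "slide": the shift along the world's x, y, z as a fraction of full scale, a list of three; "roll": the turn about the world's z as a fraction of full scale; "fingers": the gripper command: -1 is shut, 1 is fully open, values between are in proportion. A call has 1 to 20 rows; each row shifts and turns the commanded pose from where the row before left it; what a row does not reach is not made up. Full scale, the value 1, is 30 mm for a shift and 8 degrees for a turn. A row lasts 1/8 s, in which the tool goes at most 62.5 mm and 10.7 degrees, less where a joint would pass 70% of its speed; a pose out of reach is approached as far as the arm can. A call with a number of a shift or a turn outside -1 to 1 is refused whole. A call with a gripper value outside its range is refused whole. The fingers move at their own pace and stop on an object; "squeeze" is the grip in N (left out, the last holds). Time passes only in rows, so rows that do not move let the fingers close. It gives the time, the measured TCP pose, the force and the opening at its end, in the units of the state.
- robot.read_state(): the state, without advancing time (a new reading comes with each control period).
- robot.read_camera(name): name is "scene" or "top" or "wrist"; returns the picture (420x560x3 uint8, red, green, blue); there is no depth.
- robot.get_calibration(name): a dict with "fx", "fy", "cx", "cy" (pixels), "distortion" ([k1, k2, p1, p2, k3] as OpenCV has them; the pictures are not rectified), "R" (3x3) and "t" (3): a world point X has camera coordinates R X + t; the wrist camera has in their place "T_tool_cam" (4x4, takes a point from camera to tool coordinates, whose origin is the TCP and whose axes are the tool frame's). Camera axes: x right, y down, z forward; pixel columns grow to the right and rows downward; lengths in m; the calibration is good to about 2 mm. A picture is of the moment at which its call begins: read the wrist's pose just before it. get_calibration takes no time and is no camera call.
- robot.close_job(): hands the job in, once; it reports no verdict.
Trained networks look in the newest picture that a camera, given by its name, has taken for a name from the list of things; names that differ only in an ending like _2 or _b are one class to them, and where a whole thing is asked for, a point or a joint stands for the part that bears it (a point fixed in the world has none). Each returns a list of dicts, best first, with "p" (0 to 1); they miss things now and then, are a little off and sometimes report something else, mostly with a low value. They report only what shows in the picture. A call takes as long as a camera call.
- robot.boxes_of(camera, target): "extent" ([centre column, centre row, width, height] in pixels, round what is visible of it).
- robot.regions_of(camera, target): "region" (420x560 bool, what is visible of it) and "extent" ([centre column, centre row, width, height] in pixels, round what is visible of it).
- robot.mark_of(camera, target): "point" ([column, row] in pixels: a listed point, or the origin of a listed thing).
The state is a dict: "t": time; "q": joint angles; "dq": joint speeds; "joint_torque": joint torques, N m; "tool_pos": TCP position; "orientation": TCP orientation; "force": force on the tool from outside, world axes, zero at the start; "wrist_torque": the same for the moment, N m; "opening": finger opening in m.
Only numpy, scipy, OpenCV 4.12 (cv2) and the standard library are available. Lean on these libraries where they do the work, as an engineer would, in place of code of your own. Each camera call takes 0.05 s, during which the arm holds its last target.

## Working session

There is one attempt and no reset: what is moved stays moved. The work goes in short steps, Python scripts to look and compute and a tool call to move; the robot and the scene stay as the last step left them, time stands still between calls to the robot, and variables do not carry over. Pictures are saved under pics/ and viewed, and the job is handed in when it is done.

Besides the shell and the picture viewer there is one more tool, called after "Request:" in YAML: its name, and indented under it one key for each argument. play_rows: Moves the arm, as the interface text tells. Its arguments: {"type":"object","properties":{"plan":{"type":"array","items":{"type":"object","properties":{"slide":{"type":"array","items":{"type":"number","minimum":-1,"maximum":1}},"roll":{"type":"number","minimum":-1,"maximum":1},"fingers":{"type":"number"}}}},"squeeze":{"type":"number"}},"required":["plan"]}

```bash
ls; mkdir -p pics
python3 - <<'E'
from plant import robot
import cv2
s=robot.read_state(); print(s)
for n in ["scene","top","wrist"]:
    im=robot.read_camera(n); cv2.imwrite(f"pics/{n}0.png",im[:,:,::-1])
    print(n,robot.get_calibration(n))
E
```

```text
pics
{'t': 0.0, 'q': array([-1.32235863e+00,  1.31161809e-01,  1.48931419e+00,  2.88196221e-05,
        1.52297103e+00, -8.54068610e-02]), 'dq': array([-0.00048136, -0.00076891, -0.00014513, -0.0008352 , -0.00019544,
        0.00067104]), 'joint_torque': array([ 2.56606509e-04, -5.59838033e+01, -4.91753769e+01,  7.69857410e-02,
        3.55616072e-02, -1.46170992e-04]), 'tool_pos': array([ 0.19649176, -0.56630282,  0.21756788]), 'orientation': array([ 2.04111787,  0.34584331, -2.04137104]), 'force': array([0.09463546, 0.08483572, 0.19196136]), 'wrist_torque': array([-0.02974014, -0.03036822, -0.00217388]), 'opening': 0.09313734745805419}
scene {'fx': 394.8796742016504, 'fy': 394.8796742016504, 'cx': 274.83566461404394, 'cy': 212.23713379241897, 'distortion': array([0.0337893, 0.       , 0.       , 0.       , 0.       ]), 'R': array([[ 0.74510229,  0.66655828,  0.02286118],
       [ 0.45727551, -0.48560571, -0.74504107],
       [-0.48551178,  0.56558567, -0.66662671]]), 't': array([-0.4669823 , -0.13194685,  1.2675828 ])}
top {'fx': 456.5227991042217, 'fy': 456.5227991042217, 'cx': 28
[... 183 characters left out ...]
,
       [-0.99665244,  0.01429246, -0.08049623],
       [ 0.08065314,  0.01076321, -0.99668411]]), 't': array([0.08161458, 0.53130245, 1.13954235])}
wrist {'fx': 366.1832602300079, 'fy': 366.1832602300079, 'cx': 272.456233621459, 'cy': 208.48368885113086, 'distortion': array([-0.02554737,  0.        ,  0.        ,  0.        ,  0.        ]), 'T_tool_cam': array([[ 9.16587931e-04, -2.98341865e-01,  9.54458638e-01,
        -1.65911770e-01],
       [ 9.99997758e-01,  2.09560298e-03, -3.05282767e-04,
        -1.58261110e-03],
       [-1.90908773e-03,  9.54456777e-01,  2.98343117e-01,
        -8.33663793e-02],
       [ 0.00000000e+00,  0.00000000e+00,  0.00000000e+00,
         1.00000000e+00]])}
```

View pics/scene0.png

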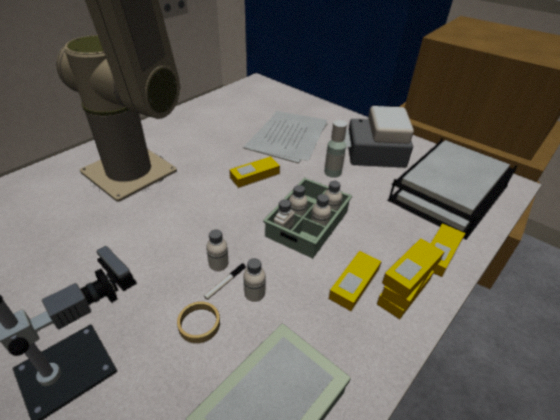

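View pics/top0.png

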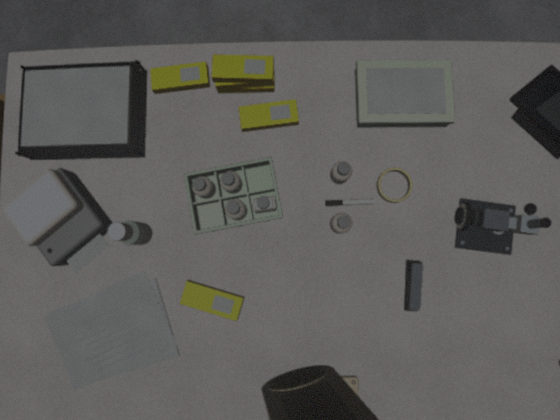

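View pics/wrist0.png

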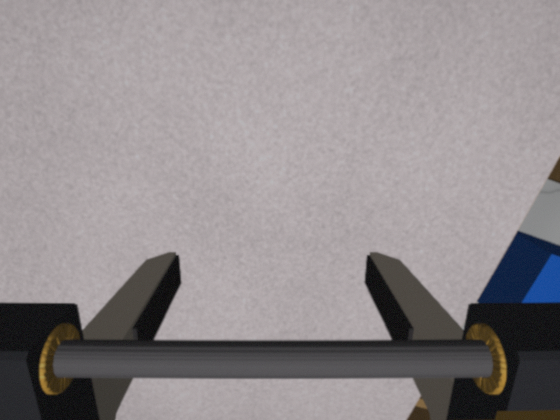

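The scene view shows two desk bottles (217,250) and (255,280), the crate at (308,215) and the camera lens at about (120,270). In the top view the desk bottles are at (342,171) and (341,222). The crate is centred near (235,195), with its empty cells at (260,178) and (209,214). The flat bottle is near (263,203) and the lens near (460,215). The wrist sees only bare desk.

```bash
cat > h.py <<'E'
import numpy as np,cv2
from plant import robot
def ray(cam,uv,s=None):
    c=robot.get_calibration(cam)
    K=np.array([[c['fx'],0,c['cx']],[0,c['fy'],c['cy']],[0,0,1]])
    n=cv2.undistortPoints(np.array([[uv]],float),K,np.array(c['distortion']))[0,0]
    d=np.array([n[0],n[1],1])
    if cam=='wrist':
        s=s or robot.read_state()
        Rt=cv2.Rodrigues(s['orientation'])[0];T=c['T_tool_cam']
        return Rt@T[:3,3]+s['tool_pos'],Rt@T[:3,:3]@d
    return -c['R'].T@c['t'],c['R'].T@d
def onz(cam,uv,z,s=None):
    o,d=ray(cam,uv,s);return o+d*(z-o[2])/d[2]
def proj(cam,X,s=None):
    c=robot.get_calibration(cam)
    K=np.array([[c['fx'],0,c['cx']],[0,c['fy'],c['cy']],[0,0,1]])
    if cam=='wrist':
        s=s or robot.read_state()
        Rt=cv2.Rodrigues(s['orientation'])[0];T=c['T_tool_cam']
        R=(Rt@T[:3,:3]).T;t=-R@(Rt@T[:3,3]+s['tool_pos'])
    else: R,t=c['R'],c['t']
    return cv2.projectPoints(np.atleast_2d(X).astype(float),cv2.Rodrigues(R)[0],t,K,np.array(c['distortion']))[0][:,0]
def tri(obs):
    A=np.zeros((3,3));b=np.zeros(3)
    for o,d in obs:
        d=d/np.linalg.norm(d);P=np.eye(3)-np.outer(d,d);A+=P;b+=P@o
    x=np.linalg.solve(A,b)
    return x,[np.linalg.norm((np.eye(3)-np.outer(d,d)/(d@d))@(x-o)) for o,d in obs]
E
python3 - <<'E'
from h import *
np.set_printoptions(precision=4,suppress=True)
for n in ["bottle_1","flat_bottle","crate","cell_a","lens","tape_roll","marker","stapler","spray_bottle","carton_1"]:
  for c in ["top","scene"]:
    z={'cell_a':.004,'lens':.165,'flat_bottle':.004}.get(n,0)
    for d in robot.mark_of(c,n)[:6]:
        if d['p']>.2: print(n,c,round(d['p'],2),np.round(d['point'],1),onz(c,d['point'],z))
print(robot.read_state()['t'])
E
```

```text
bottle_1 top 0.91 [340.6 177.1] [ 0.6186 -0.0754  0.    ]
bottle_1 top 0.74 [341.4 222.8] [ 0.4993 -0.0746  0.    ]
bottle_1 scene 0.92 [216.2 261.3] [ 0.488 -0.066  0.   ]
bottle_1 scene 0.8 [252.7 294.5] [ 0.626  -0.0765  0.    ]
flat_bottle top 0.73 [264.3 205.9] [0.5457 0.1242 0.004 ]
flat_bottle scene 0.69 [283.1 229.7] [0.5391 0.1317 0.004 ]
crate top 0.65 [237.9 195.5] [0.5743 0.193  0.    ]
crate scene 0.85 [305.6 221. ] [0.5598 0.2047 0.    ]
lens top 0.85 [455.9 215. ] [ 0.5044 -0.3144  0.165 ]
lens scene 0.66 [110.1 278.7] [ 0.4926 -0.3157  0.165 ]
tape_roll top 0.92 [393.3 186.1] [ 0.5932 -0.2127  0.    ]
tape_roll scene 0.82 [201.2 326.7] [ 0.6032 -0.2119  0.    ]
tape_roll scene 0.43 [253.8 179. ] [0.3183 0.2448 0.    ]
marker top 0.81 [350.2 207. ] [ 0.54   -0.0984  0.    ]
stapler top 0.67 [410.  286.7] [ 0.332  -0.2482  0.    ]
stapler scene 0.85 [117.8 270.4] [ 0.3355 -0.2468  0.    ]
stapler scene 0.54 [317.9 226.4] [0.5985 0.2109 0.    ]
stapler scene 0.48 [112.4 280.5] [ 0.3534 -0.2721  0.    ]
stapler scene 0.47 [222.  280.7] [ 0.544  -0.0975  0.    ]
spray_bottle top 0.63 [145.4 235.8] [0.4722 0.4364 0.    ]
spray_bottle top 0.53 [266.7 117.3] [0.7815 0.1159 0.    ]
spray_bottle top 0.48 [263.5 204.6] [0.5495 0.1265 0.    ]
spray_bottle scene 0.92 [333.8 171.9] [0.4807 0.4519 0.    ]
spray_bottle scene 0.66 [287.1 222.4] [0.5256 0.1646 0.    ]
carton_1 top 0.57 [211.4 299.7] [0.3059 0.2632 0.    ]
carton_1 top 0.55 [265.8 117.1] [0.7821 0.1183 0.    ]
carton_1 top 0.25 [340.1 226. ] [ 0.4911 -0.071   0.    ]
carton_1 scene 0.79 [253.  173.3] [0.2952 0.2649 0.    ]
carton_1 scene 0.62 [357.5 283.2] [0.7876 0.1185 0.    ]
1.15
```

Run:
```python
import cv2
im=cv2.imread('pics/top0.png')[130:260,170:370]
cv2.imwrite('pics/top0c.png',cv2.resize(cv2.convertScaleAbs(im,alpha=1.6),None,fx=4,fy=4,interpolation=cv2.INTER_CUBIC))
im=cv2.imread('pics/top0.png')[170:270,400:560]
cv2.imwrite('pics/top0l.png',cv2.resize(cv2.convertScaleAbs(im,alpha=2.5),None,fx=5,fy=5,interpolation=cv2.INTER_CUBIC))
im=cv2.imread('pics/scene0.png')[230:400,0:160]
cv2.imwrite('pics/scene0l.png',cv2.resize(cv2.convertScaleAbs(im,alpha=2.5),None,fx=3.5,fy=3.5,interpolation=cv2.INTER_CUBIC))
```

```text
(no output)
```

View pics/top0c.png

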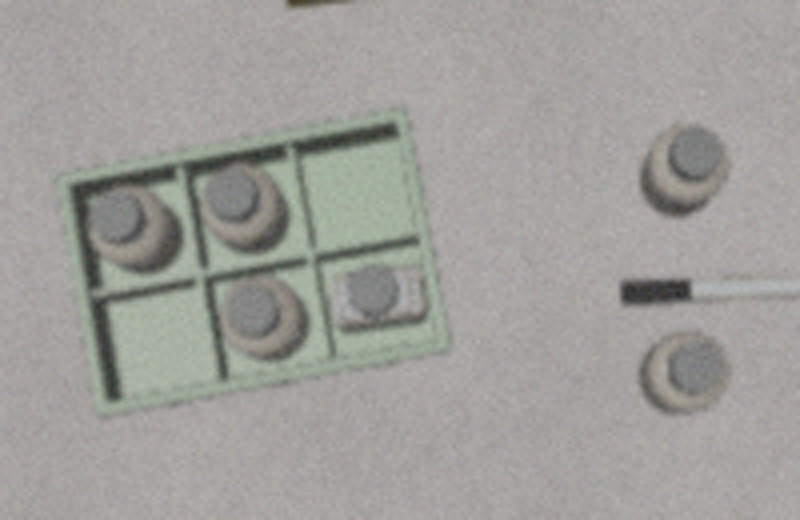

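View pics/top0l.png

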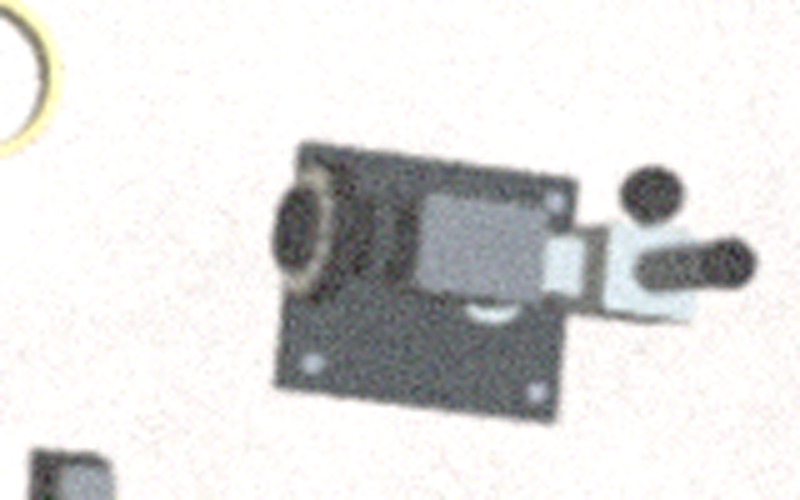

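View pics/scene0l.png

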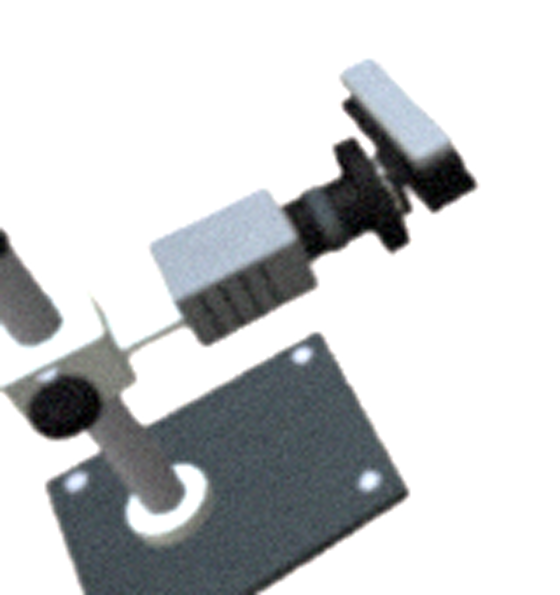

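Run:
```python
from h import *
np.set_printoptions(precision=4,suppress=True)
for n,uv,z in [("A",(344.25,168),.108),("B",(344,222),.108),("F",(263.75,202.75),.112),
  ("TL",(185,174.5),.06),("TR",(271.25,157),.06),("BR",(282.5,217.5),.06),("BL",(195,234),.06),
  ("post",(547,222.4),.255),("ft1",(460.6,198.6),.014),("ft2",(515.6,206),.014),("fb1",(455.4,247.6),.014),("fb2",(511.4,254),.014)]:
    print(n,onz("top",uv,z))
# crate fit
W=np.array([onz("top",uv,.06)[:2] for uv in [(185,174.5),(271.25,157),(282.5,217.5),(195,234)]])
M=np.array([[.077,.1115],[.077,-.1115],[-.077,-.1115],[-.077,.1115]])
c=W.mean(0); H=M.T@(W-c); th=np.arctan2(H[0,1]-H[1,0],H[0,0]+H[1,1])
R=np.array([[np.cos(th),-np.sin(th)],[np.sin(th),np.cos(th)]])
print(c,np.degrees(th),W-(c+M@R.T))
for x in(.0355,-.0355):
  for y in(.0703,0,-.0703): print(x,y,c+R@[x,y])
print('lens tri',tri([ray('top',(459.6,215)),ray('top',(459.6,215))][:1]+[ray('scene',(110.5,279))]))
# label faces
for d in robot.mark_of('top','flat_label')[:2]:print(d)
for c in('top','scene'):
  for d in robot.boxes_of(c,'bottle_1')[:6]:print(c,d)
  for d in robot.boxes_of(c,'lens')[:2]:print(c,d)
```

```text
A [ 0.6239 -0.072   0.108 ]
B [ 0.4956 -0.0683  0.108 ]
F [0.5433 0.1197 0.112 ]
TL [0.6222 0.3186 0.06  ]
TR [0.6625 0.1028 0.06  ]
BR [0.5113 0.0768 0.06  ]
BL [0.4736 0.293  0.06  ]
post [ 0.4802 -0.4758  0.255 ]
ft1 [ 0.5566 -0.3847  0.014 ]
ft2 [ 0.5353 -0.5317  0.014 ]
fb1 [ 0.4303 -0.3656  0.014 ]
fb2 [ 0.4108 -0.5141  0.014 ]
[0.5674 0.1978] 10.092566792415047 [[-0.0015 -0.0025]
 [-0.0002  0.0013]
 [ 0.0002  0.0023]
 [ 0.0015 -0.0011]]
0.0355 0.0703 [0.59   0.2732]
0.0355 0 [0.6023 0.204 ]
0.0355 -0.0703 [0.6147 0.1348]
-0.0355 0.0703 [0.5201 0.2608]
-0.0355 0 [0.5324 0.1916]
-0.0355 -0.0703 [0.5448 0.1224]
lens tri (array([ 0.5036, -0.3186,  0.1761]), [np.float64(0.00011989576595062662), np.float64(0.00011989576595058795)])
{'point': [265.3, 200.6], 'p': 0.67}
top {'extent': [341.1, 222.6, 19.4, 20.4], 'p': 0.71}
top {'extent': [496.8, 217.3, 85.4, 34.2], 'p': 0.69}
top {'extent': [205.4, 187.9, 23.9, 22.0], 'p': 0.56}
scene {'extent': [217.2, 250.8, 20.0, 45.3], 'p': 0.97}
scene {'extent': [254.1, 280.9, 21.6, 47.4], 'p': 0.74}
scene {'extent': [56.8, 312.6, 113.5, 88.7], 'p': 0.88}
scene {'extent': [223.9, 280.9, 42.4, 38.7], 'p': 0.74}
```

Run:
```python
from h import *
np.set_printoptions(precision=4,suppress=True)
s=robot.read_state();R=cv2.Rodrigues(s['orientation'])[0];print(R);print(s['tool_pos'])
print(np.degrees(np.arctan2(R[1,2],R[0,2])))
```

```text
[[-0.      0.3276 -0.9448]
 [ 0.     -0.9448 -0.3276]
 [-1.     -0.      0.    ]]
[ 0.1966 -0.5669  0.2186]
-160.87418024765506
```

Request:
play_rows:
  plan:
    - {"slide":[0.31,0.96,0.1],"roll":-0.06,"fingers":1}
    - {"slide":[0.31,0.96,0.1],"roll":-0.06,"fingers":1}
    - {"slide":[0.31,0.96,0.1],"roll":-0.06,"fingers":1}
    - {"slide":[0.31,0.96,0.1],"roll":-0.06,"fingers":1}
    - {"slide":[0.31,0.96,0.1],"roll":-0.06,"fingers":1}
    - {"slide":[0.31,0.96,0.1],"roll":-0.06,"fingers":1}
    - {"slide":[0.31,0.96,0.1],"roll":-0.06,"fingers":1}
    - {"slide":[0.31,0.96,0.1],"roll":-0.06,"fingers":1}
    - {"slide":[0.31,0.96,0.1],"roll":-0.06,"fingers":1}
    - {"slide":[0.31,0.96,0.1],"roll":-0.06,"fingers":1}
    - {"slide":[0.31,0.96,0.1],"roll":-0.06,"fingers":1}
    - {"slide":[0.93,0.86,0],"roll":-0.06,"fingers":1}
    - {"slide":[0.93,0.86,0],"roll":-0.06,"fingers":1}
    - {"slide":[0.93,0.86,0],"roll":-0.06,"fingers":1}
    - {"slide":[0.93,0.86,0],"roll":-0.06,"fingers":1}
    - {"slide":[0.93,0.86,0],"roll":-0.06,"fingers":1}
    - {"slide":[0.93,0.86,0],"roll":-0.06,"fingers":1}
    - {"slide":[0.93,0.86,0],"roll":-0.06,"fingers":1}
    - {"slide":[0,0,0],"fingers":1}
    - {"slide":[0,0,0],"fingers":1}
  squeeze: 20

```text
$.plan[18]: bad value
```

```bash
cat >> h.py <<'E'
def shot(n,name=None):
    s=robot.read_state(); im=robot.read_camera(n)
    cv2.imwrite(f"pics/{name}.png",im[:,:,::-1]); return s,im
E
python3 - <<'E'
from h import *
np.set_printoptions(precision=4,suppress=True)
s,im=shot('wrist','w1');R=cv2.Rodrigues(s['orientation'])[0]
print(s['t'],s['tool_pos'],np.degrees(np.arctan2(R[1,1],R[0,1])),R[:,0])
for d in robot.mark_of('wrist','bottle_1')[:3]: print(d,onz('wrist',d['point'],0,s))
E
```

```text
1.4 [ 0.1966 -0.5669  0.2186] -70.87418029297146 [-0.  0. -1.]
```

View pics/w1.png

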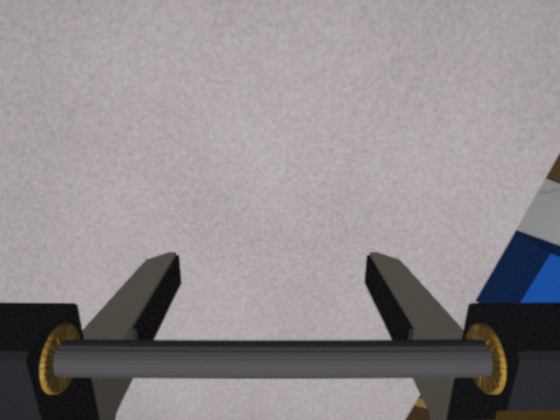

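The move was refused because the rows need a "roll" value, so the arm hasn't moved and the wrist still sees bare desk. I'll send it again with roll in every row.

Request:
play_rows:
  plan:
    - {"slide":[0.31,0.96,0.1],"roll":-0.06,"fingers":1}
    - {"slide":[0.31,0.96,0.1],"roll":-0.06,"fingers":1}
    - {"slide":[0.31,0.96,0.1],"roll":-0.06,"fingers":1}
    - {"slide":[0.31,0.96,0.1],"roll":-0.06,"fingers":1}
    - {"slide":[0.31,0.96,0.1],"roll":-0.06,"fingers":1}
    - {"slide":[0.31,0.96,0.1],"roll":-0.06,"fingers":1}
    - {"slide":[0.31,0.96,0.1],"roll":-0.06,"fingers":1}
    - {"slide":[0.31,0.96,0.1],"roll":-0.06,"fingers":1}
    - {"slide":[0.31,0.96,0.1],"roll":-0.06,"fingers":1}
    - {"slide":[0.31,0.96,0.1],"roll":-0.06,"fingers":1}
    - {"slide":[0.31,0.96,0.1],"roll":-0.06,"fingers":1}
    - {"slide":[0.93,0.86,0],"roll":-0.06,"fingers":1}
    - {"slide":[0.93,0.86,0],"roll":-0.06,"fingers":1}
    - {"slide":[0.93,0.86,0],"roll":-0.06,"fingers":1}
    - {"slide":[0.93,0.86,0],"roll":-0.06,"fingers":1}
    - {"slide":[0.93,0.86,0],"roll":-0.06,"fingers":1}
    - {"slide":[0.93,0.86,0],"roll":-0.06,"fingers":1}
    - {"slide":[0.93,0.86,0],"roll":-0.06,"fingers":1}
    - {"slide":[0,0,0],"roll":0,"fingers":1}
    - {"slide":[0,0,0],"roll":0,"fingers":1}
  squeeze: 20

```text
t: 4.0
tool_pos: [0.4939, -0.0697, 0.2515]
orientation: [2.124, 0.195, -2.126]
force: [-0.1, 0.3, -0.4]
opening: 0.0927
```

Run:
```python
from h import *
np.set_printoptions(precision=4,suppress=True)
s,im=shot('wrist','w2');R=cv2.Rodrigues(s['orientation'])[0]
print(s['t'],s['tool_pos'],np.degrees(np.arctan2(R[1,1],R[0,1])),R[:,0])
for d in robot.mark_of('wrist','bottle_1')[:3]: print(d,onz('wrist',d['point'],0,s))
```

```text
4.0 [ 0.4939 -0.0697  0.2515] -79.48149395992021 [-0.0006 -0.0002 -1.    ]
{'point': [293.9, 52.6], 'p': 0.81} [ 0.6209 -0.0671  0.    ]
{'point': [273.2, 167.4], 'p': 0.75} [ 0.4958 -0.0684  0.    ]
```

View pics/w2.png

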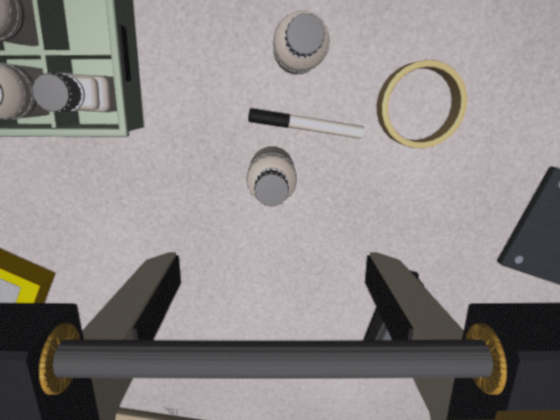

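The wrist view shows bottle B's cap at (271,187), bottle A's cap at (306,35), the flat bottle's cap at (52,91) and a crate rim corner at (127,132).

Run:
```python
from h import *
np.set_printoptions(precision=4,suppress=True)
for n,uv,z in [("B",(271.5,187.5),.108),("A",(306,34.5),.108),("F",(52,91),.112),("corner",(128,133),.06)]:
    print(n,onz('wrist',uv,z))
```

```text
B [ 0.4987 -0.0668  0.108 ]
A [ 0.6237 -0.0708  0.108 ]
F [0.546  0.1215 0.112 ]
corner [0.5148 0.0774 0.06  ]
```

Request:
play_rows:
  plan:
    - {"slide":[0.05,0.03,-0.9],"roll":0,"fingers":1}
    - {"slide":[0.05,0.03,-0.9],"roll":0,"fingers":1}
    - {"slide":[0,0,-0.9],"roll":0,"fingers":1}
    - {"slide":[0,0,-0.9],"roll":0,"fingers":1}
    - {"slide":[0,0,-0.9],"roll":0,"fingers":1}
    - {"slide":[0,0,-0.6],"roll":0,"fingers":1}
    - {"slide":[0,0,-0.43],"roll":0,"fingers":1}
    - {"slide":[0,0,0],"roll":0,"fingers":1}
    - {"slide":[0,0,0],"roll":0,"fingers":1}

```text
t: 5.22
tool_pos: [0.4979, -0.0679, 0.0867]
orientation: [2.127, 0.194, -2.124]
force: [-0.4, 0.8, -0.4]
opening: 0.0929
```

Run:
```python
from h import *
s,im=shot('wrist','w3');print(s['t'],s['tool_pos'])
```

```text
5.225 [ 0.49789731 -0.06789031  0.08670231]
```

View pics/w3.png

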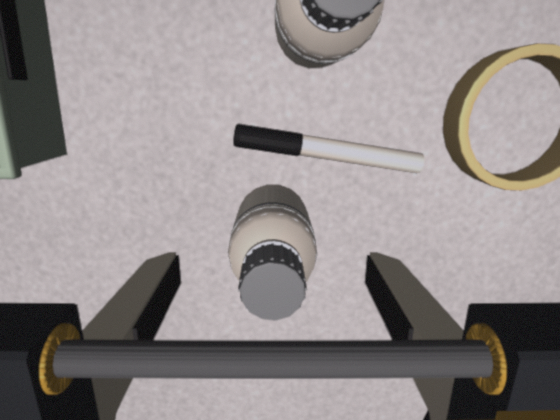

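The cap top is at (272,289), midway between the fingers.

Run:
```python
from h import *
print(onz('wrist',(272.5,290),.108), proj('wrist',[.4965,-.068,.108]))
```

```text
[ 0.49749538 -0.06643522  0.108     ] [[275.53242575 292.5118918 ]]
```

Request:
play_rows:
  plan:
    - {"slide":[0,0,0],"roll":0,"fingers":-1}
    - {"slide":[0,0,0],"roll":0,"fingers":-1}
    - {"slide":[0,0,0],"roll":0,"fingers":-1}
    - {"slide":[0,0,0],"roll":0,"fingers":-1}
    - {"slide":[0,0,0],"roll":0,"fingers":-1}
    - {"slide":[0,0,0],"roll":0,"fingers":-1}
    - {"slide":[0,0,0],"roll":0,"fingers":-1}
    - {"slide":[0,0,0],"roll":0,"fingers":-1}
  squeeze: 20

```text
t: 6.28
tool_pos: [0.4972, -0.0677, 0.0857]
orientation: [2.126, 0.195, -2.126]
force: [1.2, -0.2, 0.3]
opening: 0.0296
```

Request:
play_rows:
  plan:
    - {"slide":[0,0,0.4],"roll":0,"fingers":-1}
    - {"slide":[0,0,0.8],"roll":0,"fingers":-1}
    - {"slide":[0,0,0.9],"roll":0,"fingers":-1}
    - {"slide":[0,0,0.9],"roll":0,"fingers":-1}
    - {"slide":[0,0.3,0.9],"roll":0,"fingers":-1}
    - {"slide":[0.06,0.6,0.7],"roll":0,"fingers":-1}
    - {"slide":[0.06,0.9,0.2],"roll":0,"fingers":-1}
    - {"slide":[0.06,0.9,0],"roll":0,"fingers":-1}
    - {"slide":[0.06,0.9,0],"roll":0,"fingers":-1}
    - {"slide":[0.06,0.9,0],"roll":0,"fingers":-1}
    - {"slide":[0.06,0.9,0],"roll":0,"fingers":-1}
    - {"slide":[0.06,0.9,0],"roll":0,"fingers":-1}
    - {"slide":[0.06,0.9,0],"roll":0,"fingers":-1}
    - {"slide":[0.06,0.9,0],"roll":0,"fingers":-1}
    - {"slide":[0.06,0.9,0],"roll":0,"fingers":-1}
    - {"slide":[0.06,0.9,0],"roll":0,"fingers":-1}
    - {"slide":[0.06,0.6,0],"roll":0,"fingers":-1}
    - {"slide":[0.06,0.4,0],"roll":0,"fingers":-1}
    - {"slide":[0,0,0],"roll":0,"fingers":-1}
    - {"slide":[0,0,0],"roll":0,"fingers":-1}

```text
t: 8.78
tool_pos: [0.5207, 0.2587, 0.2297]
orientation: [2.125, 0.194, -2.126]
force: [0.1, -1.4, -1.4]
opening: 0.0297
```

Run:
```python
from h import *
np.set_printoptions(precision=4,suppress=True)
s,im=shot('wrist','w4');print(s['t'],s['tool_pos'],s['opening'])
shot('top','t4');
```

```text
8.775 [0.5207 0.2587 0.2297] 0.029666879790498393
```

View pics/w4.png

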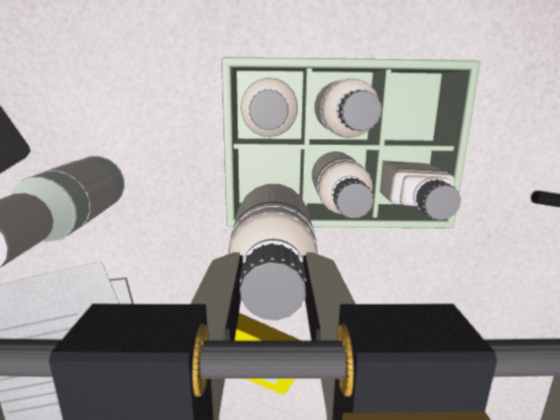

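View pics/t4.png

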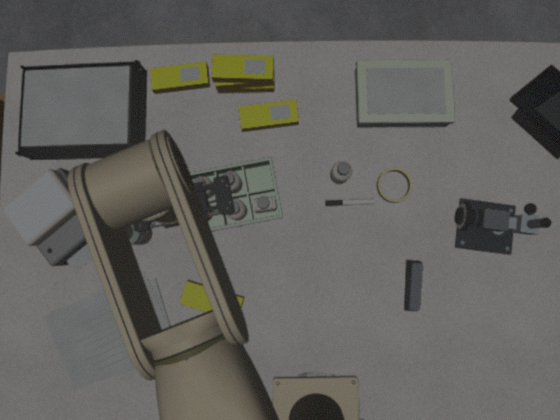

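In the wrist view the crate's rim corners are near (222,58), (478,62), (456,227) and (227,227). The target cell is around (270,175). The held bottle is gripped straight, with its cap at (273,290).

Run:
```python
import cv2
im=cv2.imread('pics/w4.png')[45:240,205:490]
cv2.imwrite('pics/w4c.png',cv2.resize(im,None,fx=2.8,fy=2.8,interpolation=cv2.INTER_CUBIC))
```

```text
(no output)
```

View pics/w4c.png

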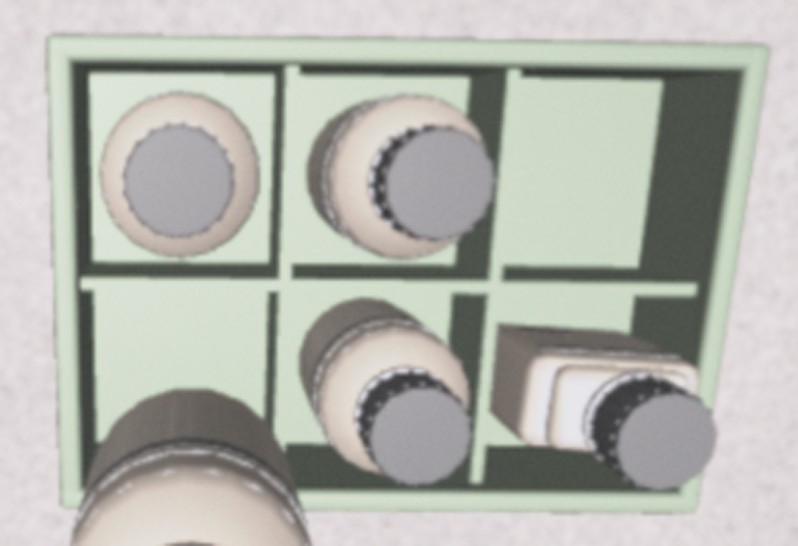

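Run:
```python
from h import *
np.set_printoptions(precision=4,suppress=True)
f=lambda u,v:(205+u/2.8,45+v/2.8)
W=np.array([onz("wrist",f(*uv),.06)[:2] for uv in [(48,35),(769,46),(697,512),(63,506)]])
M=np.array([[.077,.1115],[.077,-.1115],[-.077,-.1115],[-.077,.1115]])
c=W.mean(0); H=M.T@(W-c); th=np.arctan2(H[0,1]-H[1,0],H[0,0]+H[1,1])
R=np.array([[np.cos(th),-np.sin(th)],[np.sin(th),np.cos(th)]])
print(c,np.degrees(th));print(W-(c+M@R.T))
for x in(.0355,-.0355):
  for y in(.0703,0,-.0703): print(x,y,c+R@[x,y])
for n,uv in [('p1',(179,180)),('p2',(441,183)),('p3',(420,437)),('F',(666,440))]: print(n,onz('wrist',f(*uv),.112))
print('held',onz('wrist',(273,291),.2297+.022))
```

```text
[0.5679 0.2003] 10.076227998874103
[[-0.0003 -0.0004]
 [-0.0009  0.0008]
 [ 0.0003  0.0001]
 [ 0.0009 -0.0006]]
0.0355 0.0703 [0.5906 0.2758]
0.0355 0 [0.6029 0.2065]
0.0355 -0.0703 [0.6152 0.1373]
-0.0355 0.0703 [0.5207 0.2633]
-0.0355 0 [0.533  0.1941]
-0.0355 -0.0703 [0.5453 0.1249]
p1 [0.591 0.276 0.112]
p2 [0.6032 0.2068 0.112 ]
p3 [0.5333 0.1948 0.112 ]
F [0.5455 0.1242 0.112 ]
held [0.5202 0.2598 0.2517]
```

Request:
play_rows:
  plan:
    - {"slide":[0.02,0.11,-0.3],"roll":0,"fingers":-1}
    - {"slide":[0,0,-0.8],"roll":0,"fingers":-1}
    - {"slide":[0,0,-0.8],"roll":0,"fingers":-1}
    - {"slide":[0,0,-0.8],"roll":0,"fingers":-1}
    - {"slide":[0,0,-0.8],"roll":0,"fingers":-1}
    - {"slide":[0,0,-0.5],"roll":0,"fingers":-1}
    - {"slide":[0,0,-0.3],"roll":0,"fingers":-1}
    - {"slide":[0,0,-0.2],"roll":0,"fingers":-1}
    - {"slide":[0,0,0],"roll":0,"fingers":-1}
    - {"slide":[0,0,0],"roll":0,"fingers":-1}

```text
t: 10.12
tool_pos: [0.5217, 0.2629, 0.0956]
orientation: [2.127, 0.195, -2.124]
force: [0.9, -0.7, -2.0]
opening: 0.0295
```

Run:
```python
from h import *
np.set_printoptions(precision=4,suppress=True)
s,im=shot('wrist','w5');print(s['t'],s['tool_pos'],s['opening'],s['force'])
```

```text
10.125 [0.5217 0.2629 0.0956] 0.029512923243283574 [ 0.9226 -0.6892 -1.985 ]
```

View pics/w5.png

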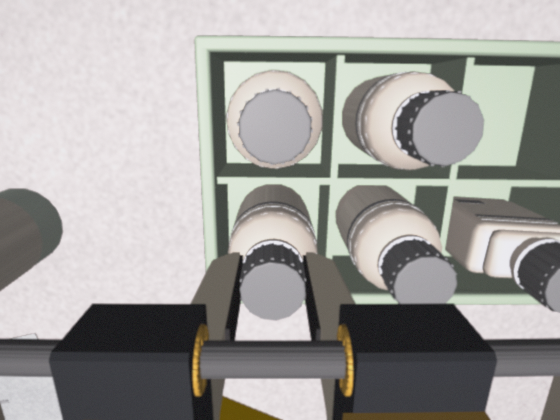

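The bottle is inside its cell but about 6 mm above the floor. I'll lower it, release and rise.

Request:
play_rows:
  plan:
    - {"slide":[0,0,-0.1],"roll":0,"fingers":-1}
    - {"slide":[0,0,-0.08],"roll":0,"fingers":-1}
    - {"slide":[0,0,0],"roll":0,"fingers":-1}
    - {"slide":[0,0,0],"roll":0,"fingers":-1}
    - {"slide":[0,0,0],"roll":0,"fingers":-0.1}
    - {"slide":[0,0,0],"roll":0,"fingers":0.05}
    - {"slide":[0,0,0],"roll":0,"fingers":0.05}
    - {"slide":[0,0,0],"roll":0,"fingers":0.05}
    - {"slide":[0,0,0],"roll":0,"fingers":0.05}

```text
t: 11.3
tool_pos: [0.5212, 0.2626, 0.0893]
orientation: [2.125, 0.195, -2.126]
force: [-0.2, -0.0, 0.3]
opening: 0.0486
```

Request:
play_rows:
  plan:
    - {"slide":[0,0,0.3],"roll":0,"fingers":0.05}
    - {"slide":[0,0,0.9],"roll":0,"fingers":0.05}
    - {"slide":[0,0,0.9],"roll":0,"fingers":0.05}
    - {"slide":[0,0,0.9],"roll":0,"fingers":0.05}
    - {"slide":[0,0,0.9],"roll":0,"fingers":0.05}
    - {"slide":[0.26,-0.86,0.7],"roll":0,"fingers":0.05}
    - {"slide":[0.26,-0.86,0],"roll":0,"fingers":0.05}
    - {"slide":[0.26,-0.86,0],"roll":0,"fingers":0.05}
    - {"slide":[0.26,-0.86,0],"roll":0,"fingers":0.05}
    - {"slide":[0.26,-0.86,0],"roll":0,"fingers":0.05}
    - {"slide":[0.26,-0.86,0],"roll":0,"fingers":0.05}
    - {"slide":[0.26,-0.86,0],"roll":0,"fingers":0.05}
    - {"slide":[0.26,-0.86,0],"roll":0,"fingers":0.5}
    - {"slide":[0.26,-0.86,0],"roll":0,"fingers":0.5}
    - {"slide":[0.26,-0.86,0],"roll":0,"fingers":0.5}
    - {"slide":[0.26,-0.86,0],"roll":0,"fingers":0.8}
    - {"slide":[0.26,-0.86,0],"roll":0,"fingers":0.8}
    - {"slide":[0.26,-0.86,0],"roll":0,"fingers":0.8}
    - {"slide":[0,0,0],"roll":0,"fingers":0.8}
    - {"slide":[0,0,0],"roll":0,"fingers":0.8}

```text
t: 13.8
tool_pos: [0.6225, -0.0723, 0.2277]
orientation: [2.126, 0.195, -2.125]
force: [1.2, 0.4, -0.3]
opening: 0.084
```

Run:
```python
from h import *
np.set_printoptions(precision=4,suppress=True)
s,im=shot('wrist','w6');print(s['t'],s['tool_pos'],s['opening'],s['force'])
```

```text
13.8 [ 0.6225 -0.0723  0.2277] 0.08403759282922536 [ 1.2487  0.4187 -0.2872]
```

View pics/w6.png

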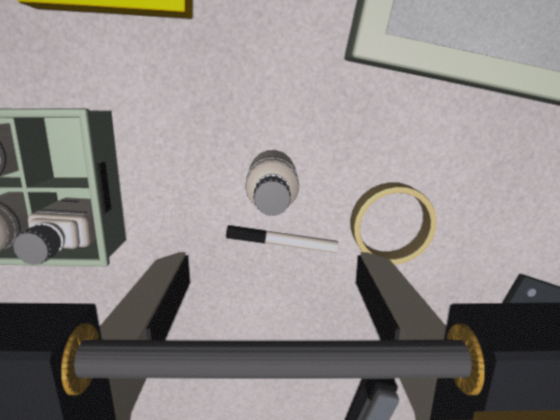

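Bottle A's cap is at (272,195), centred between the fingers.

Run:
```python
from h import *
np.set_printoptions(precision=4,suppress=True)
print(onz('wrist',(272,195),.108))
```

```text
[ 0.6273 -0.069   0.108 ]
```

Request:
play_rows:
  plan:
    - {"slide":[0.05,0.04,-0.9],"roll":0,"fingers":0.8}
    - {"slide":[0.05,0.03,-0.9],"roll":0,"fingers":0.8}
    - {"slide":[0,0,-0.9],"roll":0,"fingers":0.8}
    - {"slide":[0,0,-0.9],"roll":0,"fingers":0.8}
    - {"slide":[0,0,-0.6],"roll":0,"fingers":0.8}
    - {"slide":[0,0,-0.5],"roll":0,"fingers":0.8}
    - {"slide":[0,0,0],"roll":0,"fingers":0.8}
    - {"slide":[0,0,0],"roll":0,"fingers":0.8}

```text
t: 14.85
tool_pos: [0.6263, -0.0708, 0.0874]
orientation: [2.127, 0.195, -2.124]
force: [-0.0, -0.1, 0.4]
opening: 0.0839
```

Run:
```python
from h import *
np.set_printoptions(precision=4,suppress=True)
s,im=shot('wrist','w7');print(s['t'],s['tool_pos'],s['opening'],s['force'])
```

```text
14.85 [ 0.6263 -0.0708  0.0874] 0.08390166137275634 [-0.0386 -0.1157  0.411 ]
```

View pics/w7.png

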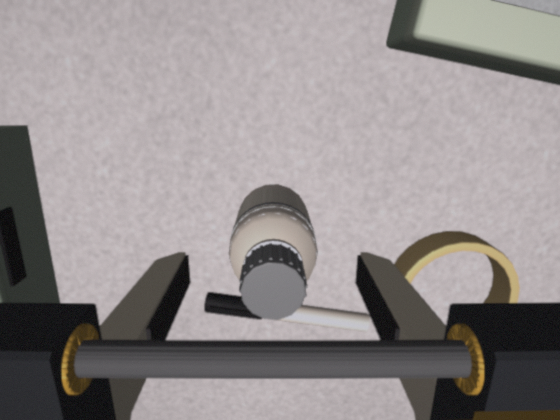

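The cap is at (273,289), the same framing as the first grasp. I'll close, lift and carry it to the second cell.

Request:
play_rows:
  plan:
    - {"slide":[0,0,0],"roll":0,"fingers":-1}
    - {"slide":[0,0,0],"roll":0,"fingers":-1}
    - {"slide":[0,0,0],"roll":0,"fingers":-1}
    - {"slide":[0,0,0],"roll":0,"fingers":-1}
    - {"slide":[0,0,0],"roll":0,"fingers":-1}
    - {"slide":[0,0,0],"roll":0,"fingers":-1}
    - {"slide":[0,0,0],"roll":0,"fingers":-1}
    - {"slide":[0,0,0],"roll":0,"fingers":-1}
  squeeze: 20

```text
t: 15.9
tool_pos: [0.6256, -0.0707, 0.0863]
orientation: [2.125, 0.195, -2.126]
force: [-0.0, -1.4, 0.1]
opening: 0.0295
```

Request:
play_rows:
  plan:
    - {"slide":[0,0,0.4],"roll":0,"fingers":-1}
    - {"slide":[0,0,0.8],"roll":0,"fingers":-1}
    - {"slide":[0,0,0.9],"roll":0,"fingers":-1}
    - {"slide":[0,0,0.9],"roll":0,"fingers":-1}
    - {"slide":[0,0.3,0.9],"roll":0,"fingers":-1}
    - {"slide":[-0.06,0.6,0.7],"roll":0,"fingers":-1}
    - {"slide":[-0.06,0.9,0.2],"roll":0,"fingers":-1}
    - {"slide":[-0.06,0.9,0],"roll":0,"fingers":-1}
    - {"slide":[-0.06,0.9,0],"roll":0,"fingers":-1}
    - {"slide":[-0.06,0.9,0],"roll":0,"fingers":-1}
    - {"slide":[-0.06,0.9,0],"roll":0,"fingers":-1}
    - {"slide":[0,0.8,0],"roll":0,"fingers":-1}
    - {"slide":[0,0.5,0],"roll":0,"fingers":-1}
    - {"slide":[0,0.2,0],"roll":0,"fingers":-1}
    - {"slide":[0,0,0],"roll":0,"fingers":-1}
    - {"slide":[0,0,0],"roll":0,"fingers":-1}

```text
t: 17.9
tool_pos: [0.6149, 0.1356, 0.2303]
orientation: [2.126, 0.194, -2.126]
force: [0.6, -0.0, -2.6]
opening: 0.029
```

Run:
```python
from h import *
np.set_printoptions(precision=4,suppress=True)
s,im=shot('wrist','w8');print(s['t'],s['tool_pos'],s['opening'],s['force'])
```

```text
17.9 [0.6149 0.1356 0.2303] 0.02899582998286928 [ 0.5751 -0.0401 -2.58  ]
```

View pics/w8.png

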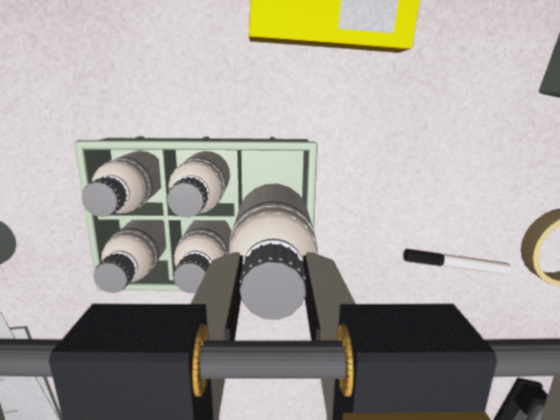

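The held bottle's cap is at (273,290). The crate's top rim corners are at about (76,143) and (317,143), and bottle B stands in its cell with its cap at (112,276).

Run:
```python
from h import *
np.set_printoptions(precision=4,suppress=True)
th=np.radians(10.08);R=np.array([[np.cos(th),-np.sin(th)],[np.sin(th),np.cos(th)]])
c=np.array([.5679,.2003])
print(onz('wrist',(76.5,143),.06),c+R@[.077,.1115],onz('wrist',(317.5,143),.06),c+R@[.077,-.1115])
print('B',onz('wrist',(112,276),.112))
```

```text
[0.6219 0.3216 0.06  ] [0.6242 0.3236] [0.662  0.1041 0.06  ] [0.6632 0.104 ]
B [0.523  0.2618 0.112 ]
```

Request:
play_rows:
  plan:
    - {"slide":[0,0.02,-0.3],"roll":0,"fingers":-1}
    - {"slide":[0,0,-0.8],"roll":0,"fingers":-1}
    - {"slide":[0,0,-0.8],"roll":0,"fingers":-1}
    - {"slide":[0,0,-0.8],"roll":0,"fingers":-1}
    - {"slide":[0,0,-0.8],"roll":0,"fingers":-1}
    - {"slide":[0,0,-0.5],"roll":0,"fingers":-1}
    - {"slide":[0,0,-0.3],"roll":0,"fingers":-1}
    - {"slide":[0,0,-0.2],"roll":0,"fingers":-1}
    - {"slide":[0,0,0],"roll":0,"fingers":-1}
    - {"slide":[0,0,0],"roll":0,"fingers":-1}

```text
t: 19.2
tool_pos: [0.6154, 0.137, 0.0962]
orientation: [2.127, 0.195, -2.124]
force: [0.7, 0.5, -1.3]
opening: 0.0295
```

Request:
play_rows:
  plan:
    - {"slide":[0,0,-0.1],"roll":0,"fingers":-1}
    - {"slide":[0,0,-0.07],"roll":0,"fingers":-1}
    - {"slide":[0,0,0],"roll":0,"fingers":-1}
    - {"slide":[0,0,0],"roll":0,"fingers":-1}
    - {"slide":[0,0,0],"roll":0,"fingers":-0.1}
    - {"slide":[0,0,0],"roll":0,"fingers":0.05}
    - {"slide":[0,0,0],"roll":0,"fingers":0.05}
    - {"slide":[0,0,0],"roll":0,"fingers":0.05}
    - {"slide":[0,0,0],"roll":0,"fingers":0.05}

```text
t: 20.32
tool_pos: [0.6148, 0.1369, 0.0903]
orientation: [2.126, 0.195, -2.125]
force: [-0.1, 0.3, 0.6]
opening: 0.0489
```

Request:
play_rows:
  plan:
    - {"slide":[0,0,0.3],"roll":0,"fingers":0.05}
    - {"slide":[0,0,0.9],"roll":0,"fingers":0.05}
    - {"slide":[0,0,0.9],"roll":0,"fingers":0.05}
    - {"slide":[0,0,0.9],"roll":0,"fingers":0.05}
    - {"slide":[0,0,0.7],"roll":0,"fingers":0.05}
    - {"slide":[-0.5,-0.08,0],"roll":0,"fingers":0.05}
    - {"slide":[-0.9,-0.15,0],"roll":0,"fingers":0.05}
    - {"slide":[-0.9,-0.15,0],"roll":0,"fingers":0.05}
    - {"slide":[0,0,0],"roll":0,"fingers":0.05}
    - {"slide":[0,0,0],"roll":0,"fingers":0.05}

```text
t: 21.58
tool_pos: [0.5464, 0.1256, 0.2018]
orientation: [2.127, 0.195, -2.124]
force: [0.5, 0.4, -0.6]
opening: 0.0487
```

Run:
```python
from h import *
np.set_printoptions(precision=4,suppress=True)
s,im=shot('wrist','w9');print(s['t'],s['tool_pos'],s['opening'],s['force'])
```

```text
21.575 [0.5464 0.1256 0.2018] 0.04870198761698674 [ 0.5456  0.4228 -0.6487]
```

View pics/w9.png

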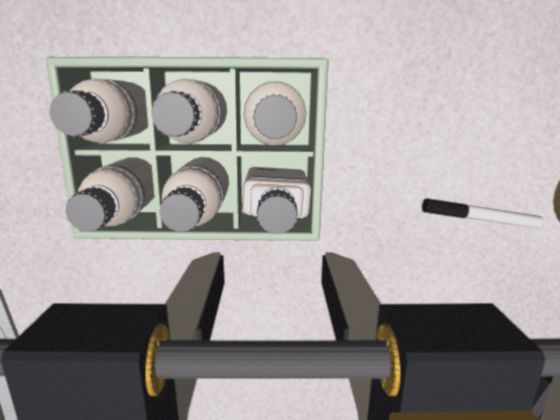

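All five round bottles stand in their cells. The flat bottle's cap is at (277,211), and I'll zoom in to get its yaw.

Run:
```python
import cv2
im=cv2.imread('pics/w9.png')[140:250,215:345]
cv2.imwrite('pics/w9c.png',cv2.resize(im,None,fx=5,fy=5,interpolation=cv2.INTER_CUBIC))
```

```text
(no output)
```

View pics/w9c.png

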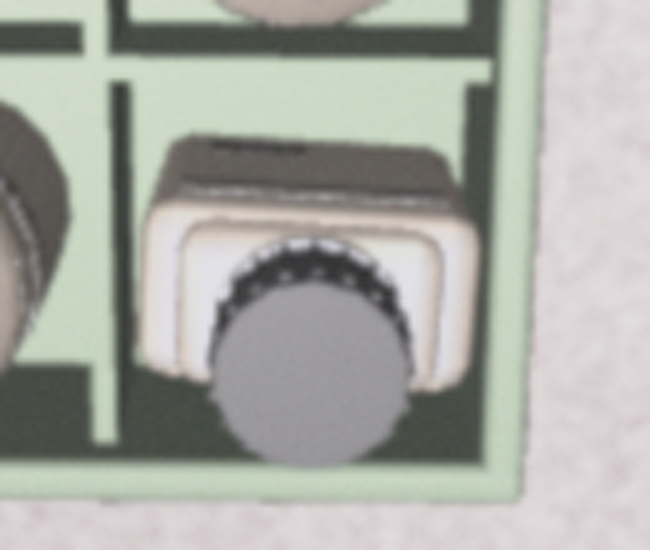

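Run:
```python
from h import *
np.set_printoptions(precision=4,suppress=True)
f=lambda u,v:(215+u/5,140+v/5)
def yaw(a,b,z):
    p,q=onz('wrist',f(*a),z),onz('wrist',f(*b),z); d=p-q; return np.degrees(np.arctan2(d[1],d[0])),p,q
print(yaw((165,202),(460,217),.072)); print(yaw((170,378),(450,390),.072)); print(yaw((185,225),(435,238),.08))
print('crate',yaw((0,495),(520,500),.06))
print('cap',onz('wrist',f(311,374),.112))
R=cv2.Rodrigues(robot.read_state()['orientation'])[0];print(np.degrees(np.arctan2(R[1,1],R[0,1])))
```

```text
(np.float64(97.62571196784651), array([0.5574, 0.1499, 0.072 ]), array([0.5639, 0.1014, 0.072 ]))
(np.float64(98.02043120453155), array([0.5273, 0.144 , 0.072 ]), array([0.534 , 0.0967, 0.072 ]))
(np.float64(97.54717386140166), array([0.5562, 0.1459, 0.08  ]), array([0.5615, 0.1058, 0.08  ]))
crate (np.float64(100.02439008444198), array([0.4956, 0.1706, 0.06  ]), array([0.5119, 0.078 , 0.06  ]))
cap [0.5454 0.1235 0.112 ]
-79.51715150583092
```

Request:
play_rows:
  plan:
    - {"slide":[-0.05,-0.08,-0.8],"roll":0,"fingers":0.05}
    - {"slide":[0,0,-0.9],"roll":0,"fingers":0.05}
    - {"slide":[0,0,-0.9],"roll":0,"fingers":0.05}
    - {"slide":[0,0,-0.7],"roll":0,"fingers":0.05}
    - {"slide":[0,0,-0.45],"roll":0,"fingers":0.05}
    - {"slide":[0,0,0],"roll":0,"fingers":0.05}
    - {"slide":[0,0,0],"roll":0,"fingers":0.05}

```text
t: 22.5
tool_pos: [0.5451, 0.1232, 0.0897]
orientation: [2.127, 0.195, -2.124]
force: [-0.7, 0.0, -0.5]
opening: 0.0491
```

Run:
```python
from h import *
np.set_printoptions(precision=4,suppress=True)
s,im=shot('wrist','w10');print(s['t'],s['tool_pos'],s['opening'],s['force'])
```

```text
22.5 [0.5451 0.1232 0.0897] 0.04905269260057966 [-0.7346  0.0324 -0.5074]
```

View pics/w10.png

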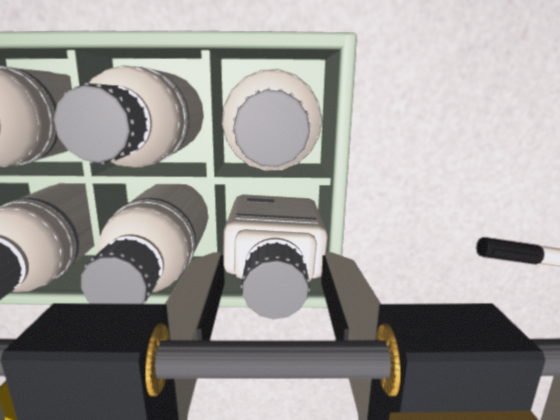

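The cap is at (275,290), centred between the fingers. I'll close with 25 N and lift.

Request:
play_rows:
  plan:
    - {"slide":[0,0,0],"roll":0,"fingers":-1}
    - {"slide":[0,0,0],"roll":0,"fingers":-1}
    - {"slide":[0,0,0],"roll":0,"fingers":-1}
    - {"slide":[0,0,0],"roll":0,"fingers":-1}
    - {"slide":[0,0,0],"roll":0,"fingers":-1}
    - {"slide":[0,0,0],"roll":0,"fingers":-1}
  squeeze: 25

```text
t: 23.3
tool_pos: [0.5446, 0.1231, 0.0892]
orientation: [2.126, 0.195, -2.125]
force: [-0.7, -0.7, 4.0]
opening: 0.0292
```

Request:
play_rows:
  plan:
    - {"slide":[0,0,0.3],"roll":0,"fingers":-1}
    - {"slide":[0,0,0.6],"roll":0,"fingers":-1}
    - {"slide":[0,0,0.8],"roll":0,"fingers":-1}
    - {"slide":[0,0,0.8],"roll":0,"fingers":-1}
    - {"slide":[0,0,0.8],"roll":0,"fingers":-1}
    - {"slide":[0,0,0.8],"roll":0,"fingers":-1}
    - {"slide":[0,0,0.4],"roll":0,"fingers":-1}
    - {"slide":[0,0,0],"roll":0,"fingers":-1}

```text
t: 24.3
tool_pos: [0.5449, 0.1232, 0.2251]
orientation: [2.128, 0.195, -2.123]
force: [-0.9, 0.5, -1.7]
opening: 0.0295
```

Run:
```python
from h import *
np.set_printoptions(precision=4,suppress=True)
s,im=shot('wrist','w11');print(s['t'],s['tool_pos'],s['opening'],s['force'],s['q'])
```

```text
24.3 [0.5449 0.1232 0.2251] 0.029533015900113185 [-0.9116  0.5492 -1.6571] [0.1306 0.0139 1.5986 0.     1.5269 1.5184]
```

View pics/w11.png

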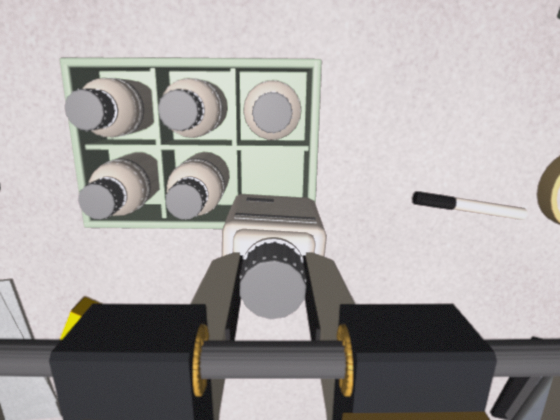

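The flat bottle is lifted upright and clear, and its cell is empty. I'll turn it by about +74° and carry it to a standoff in front of the lens.

Request:
play_rows:
  plan:
    - {"slide":[-0.05,-0.3,0],"roll":0.3,"fingers":-1}
    - {"slide":[-0.05,-0.6,0],"roll":0.6,"fingers":-1}
    - {"slide":[-0.05,-0.7,0],"roll":0.7,"fingers":-1}
    - {"slide":[-0.05,-0.7,0],"roll":0.7,"fingers":-1}
    - {"slide":[-0.05,-0.7,0],"roll":0.7,"fingers":-1}
    - {"slide":[-0.05,-0.7,0],"roll":0.7,"fingers":-1}
    - {"slide":[-0.05,-0.7,0],"roll":0.7,"fingers":-1}
    - {"slide":[-0.05,-0.7,0],"roll":0.7,"fingers":-1}
    - {"slide":[-0.05,-0.7,0],"roll":0.7,"fingers":-1}
    - {"slide":[-0.05,-0.7,0],"roll":0.7,"fingers":-1}
    - {"slide":[-0.05,-0.7,0],"roll":0.7,"fingers":-1}
    - {"slide":[-0.05,-0.7,0],"roll":0.7,"fingers":-1}
    - {"slide":[-0.05,-0.6,0],"roll":0.7,"fingers":-1}
    - {"slide":[-0.06,-0.3,0],"roll":0.65,"fingers":-1}
    - {"slide":[-0.06,0,0],"roll":0,"fingers":-1}
    - {"slide":[0,0,0],"roll":0,"fingers":-1}
    - {"slide":[0,0,0],"roll":0,"fingers":-1}

```text
t: 26.48
tool_pos: [0.5211, -0.1404, 0.2235]
orientation: [1.28, 1.162, -1.28]
force: [-0.1, -1.1, -1.1]
opening: 0.0295
```

Run:
```python
from h import *
np.set_printoptions(precision=4,suppress=True)
s,im=shot('wrist','w12');print(s['t'],s['tool_pos'],s['opening'],s['force'])
R=cv2.Rodrigues(s['orientation'])[0];print(np.degrees(np.arctan2(R[1,1],R[0,1])))
shot('top','t12');shot('scene','s12')
a=cv2.imread('pics/t12.png')[150:270,320:560];b=cv2.imread('pics/s12.png')[180:400,0:300]
cv2.imwrite('pics/t12c.png',cv2.resize(cv2.convertScaleAbs(a,alpha=1.8),None,fx=3.3,fy=3.3,interpolation=cv2.INTER_CUBIC))
cv2.imwrite('pics/s12c.png',cv2.resize(cv2.convertScaleAbs(b,alpha=1.5),None,fx=2.6,fy=2.6,interpolation=cv2.INTER_CUBIC))
```

```text
26.475 [ 0.5211 -0.1404  0.2235] 0.029511456455770715 [-0.0923 -1.0881 -1.1449]
-5.5494199144697305
```

View pics/w12.png

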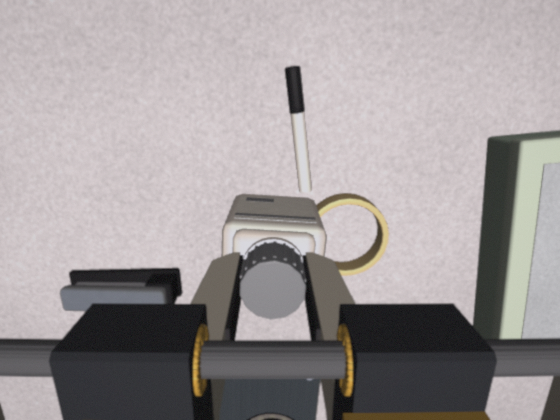

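View pics/t12c.png

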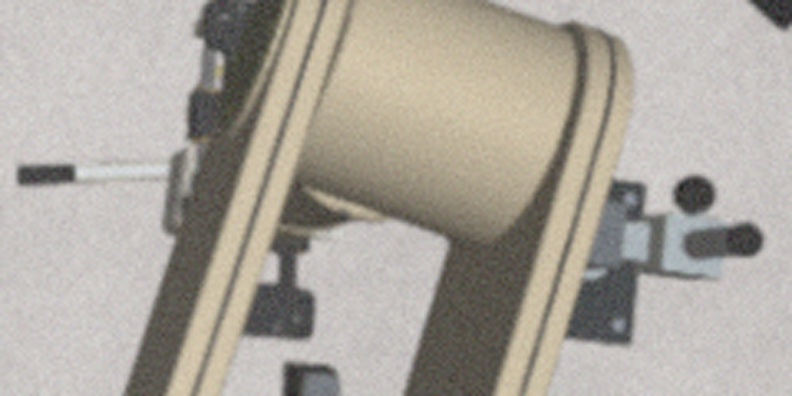

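View pics/s12c.png

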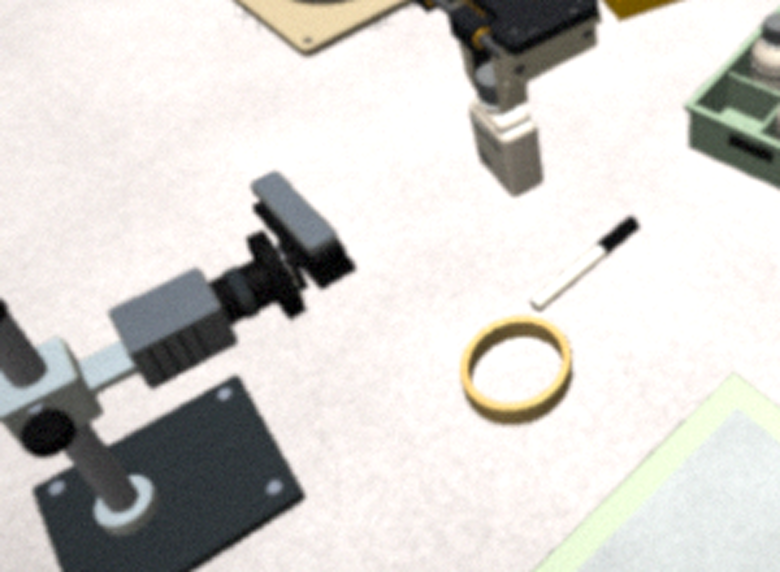

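In the scene view the bottle hangs upright with a broad side facing the camera, and the ring light is at about (105,285). I'll check the lens pose by overlaying a model of the ring, post and foot.

```bash
cat > ov.py <<'E'
from h import *
def ov(L,yawdeg,tag):
    a=np.radians(yawdeg);f=np.array([np.cos(a),np.sin(a),0]);sd=np.array([-f[1],f[0],0]);z=np.array([0,0,1.])
    t=np.linspace(0,2*np.pi,60)
    ring=[L-.008*f+.033*(np.cos(k)*sd+np.sin(k)*z) for k in t]
    P=L-.16*f
    post=[np.array([P[0],P[1],.255])+.01*np.array([np.cos(k),np.sin(k),0]) for k in t]
    base=[np.array([P[0],P[1],.014])+.01*np.array([np.cos(k),np.sin(k),0]) for k in t]
    foot=[np.array([*(P+q*f+w*sd)[:2],.014]) for q,w in [(-.05,-.065),(-.05,.065),(.1,.065),(.1,-.065),(-.05,-.065)]]
    for cam,r,c,k in [('top',(170,270),(400,560),5),('scene',(230,400),(0,160),3.5)]:
        im=cv2.imread(f'pics/{cam}0.png')[r[0]:r[1],c[0]:c[1]]
        im=cv2.resize(cv2.convertScaleAbs(im,alpha=2.2),None,fx=k,fy=k,interpolation=cv2.INTER_CUBIC)
        for pts,col in [(ring,(0,0,255)),(post,(0,200,0)),(base,(0,200,0)),(foot,(255,0,0)),([L,L+.03*f],(255,0,255))]:
            p=(proj(cam,np.array(pts))-[c[0],r[0]]+.5)*k-.5
            cv2.polylines(im,[np.round(p).astype(np.int32)],False,col,1)
        cv2.imwrite(f'pics/ov_{cam}_{tag}.png',im)
E
python3 -c "
from ov import *
ov(np.array([.5036,-.3186,.1761]),82,'a')"
```

```text
(no output)
```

View pics/ov_top_a.png

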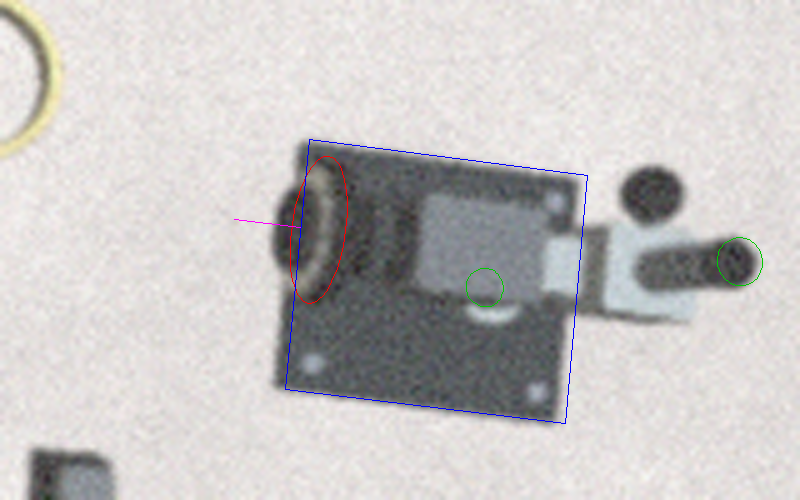

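View pics/ov_scene_a.png

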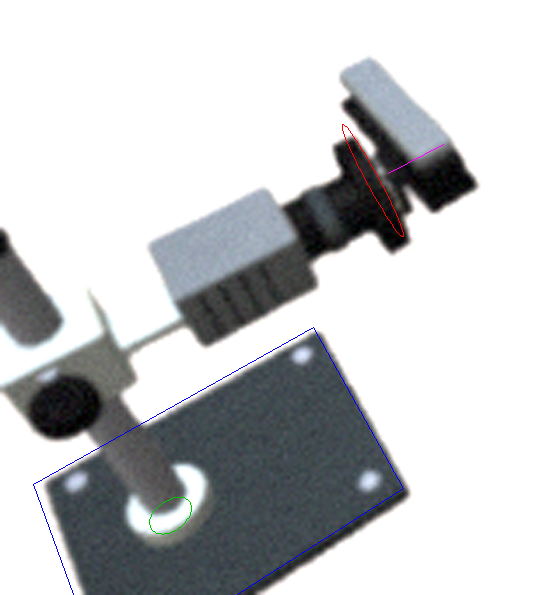

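```bash
python3 -c "
from ov import *
ov(np.array([.5035,-.3175,.165]),82,'b')"
```

```text
(no output)
```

View pics/ov_top_b.png

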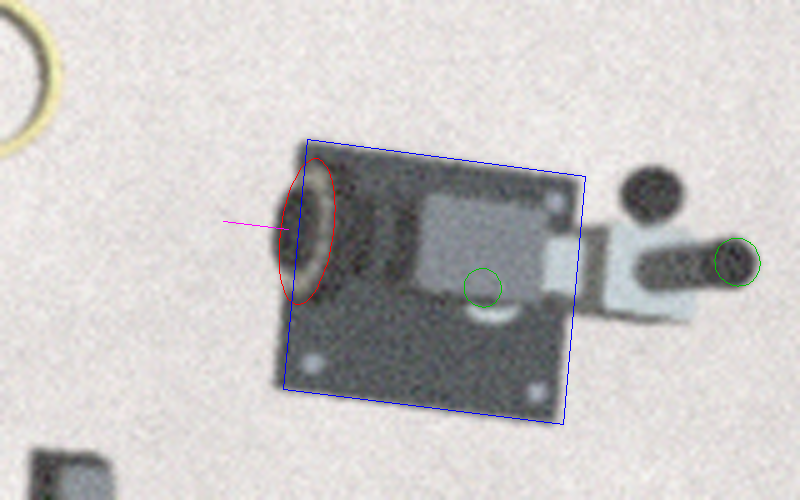

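View pics/ov_scene_b.png

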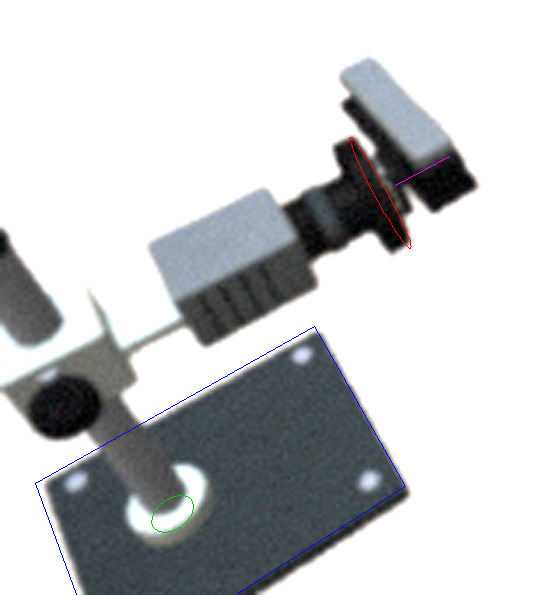

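With the lens at (0.5035, -0.3175, 0.165) and yaw 82°, the ring and foot overlays fit both views. The target TCP is therefore about (0.522, -0.188, 0.215).

Request:
play_rows:
  plan:
    - {"slide":[0.03,-0.2,-0.05],"roll":0,"fingers":-1}
    - {"slide":[0,-0.35,-0.05],"roll":0,"fingers":-1}
    - {"slide":[0,-0.35,-0.05],"roll":0,"fingers":-1}
    - {"slide":[0,-0.3,-0.05],"roll":0,"fingers":-1}
    - {"slide":[0,-0.25,-0.05],"roll":0,"fingers":-1}
    - {"slide":[0,-0.12,0],"roll":0,"fingers":-1}
    - {"slide":[0,0,0],"roll":0,"fingers":-1}
    - {"slide":[0,0,0],"roll":0,"fingers":-1}
    - {"slide":[0,0,0],"roll":0,"fingers":-1}
    - {"slide":[0,0,0],"roll":0,"fingers":-1}

```text
t: 27.88
tool_pos: [0.5221, -0.1878, 0.2163]
orientation: [1.28, 1.162, -1.279]
force: [-0.0, 0.3, -2.1]
opening: 0.0296
```

Run:
```python
from h import *
np.set_printoptions(precision=4,suppress=True)
s,im=shot('scene','s13');print(s['t'],s['tool_pos'],s['opening'],s['force'])
R=cv2.Rodrigues(s['orientation'])[0];print(np.degrees(np.arctan2(R[1,1],R[0,1])))
for n in('flat_label','flat_bottle','lens'):
  for d in robot.mark_of('scene',n)[:2]: print(n,d)
p=s['tool_pos']; print('exp label',proj('scene',p-[0,0,.0852-.036]),'exp underside',proj('scene',p-[0,0,.0852]),'lens',proj('scene',[.5035,-.3175,.165]))
a=np.radians(82);f=np.array([np.cos(a),np.sin(a),0]);sd=np.array([f[1],-f[0],0]);z=np.array([0,0,1.])
lp=p-[0,0,.0852-.036]
box=[lp+.016*i*f+.029*j*sd+k*z for i in(-1,1) for j in(-1,1) for k in(-.036,.032)]
b=im[:,:,::-1][200:350,60:260]
b=cv2.resize(cv2.convertScaleAbs(b,alpha=1.5),None,fx=4,fy=4,interpolation=cv2.INTER_CUBIC)
q=(proj('scene',np.array(box))-[60,200]+.5)*4-.5
for i in range(8):
  for j in (1,2,4):
    if not i&j: cv2.line(b,tuple(int(v) for v in q[i]),tuple(int(v) for v in q[i|j]),(0,0,255),1)
cv2.imwrite('pics/s13c.png',b)
shot('wrist','w13')
```

```text
27.875 [ 0.5221 -0.1878  0.2163] 0.029617719920411487 [-0.0183  0.2858 -2.0546]
-5.495633331361975
flat_label {'point': [180.4, 247.8], 'p': 0.81}
flat_bottle {'point': [180.5, 258.4], 'p': 0.95}
flat_bottle {'point': [118.9, 271.5], 'p': 0.73}
lens {'point': [114.1, 282.0], 'p': 0.86}
exp label [[175.8002 248.772 ]] exp underside [[178.2891 260.6485]] lens [[112.4347 282.4356]]
```

View pics/s13c.png

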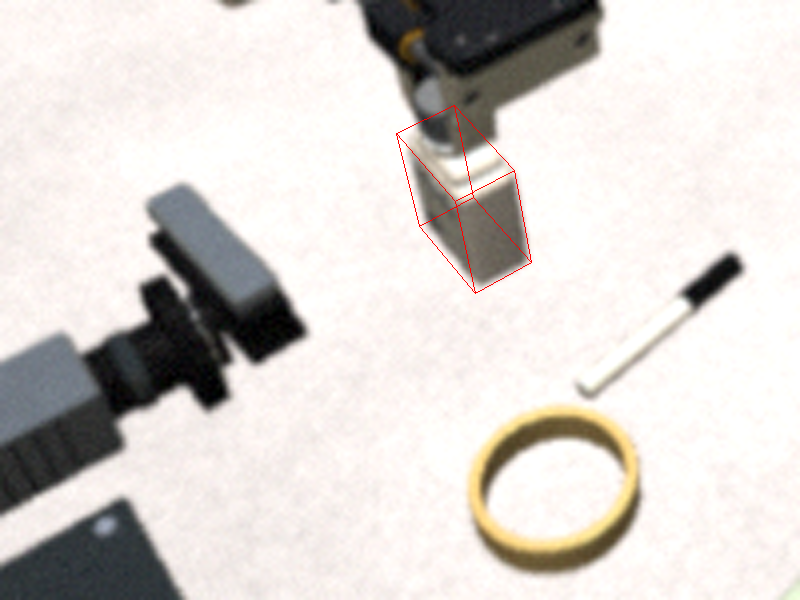

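View pics/w13.png

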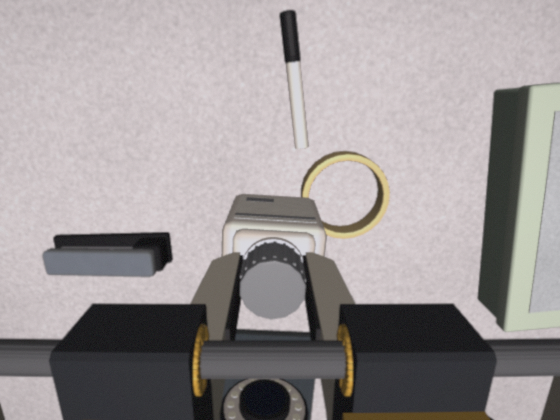

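Run:
```python
from h import *
np.set_printoptions(precision=4,suppress=True)
a=np.radians(82);f=np.array([np.cos(a),np.sin(a),0]);sd=np.array([f[1],-f[0],0]);z=np.array([0,0,1.])
im=cv2.imread('pics/w13.png')[330:420,200:340];k=5
im=cv2.resize(im,None,fx=k,fy=k,interpolation=cv2.INTER_CUBIC)
t=np.linspace(0,2*np.pi,80)
for z0,col in[(.165,(0,0,255)),(.175,(0,255,0))]:
    L=np.array([.5035,-.3175,z0])
    p=(proj('wrist',np.array([L-.008*f+.033*(np.cos(q)*sd+np.sin(q)*z) for q in t]))-[200,330]+.5)*k
    cv2.polylines(im,[np.round(p).astype(np.int32)],True,col,1)
cv2.imwrite('pics/w13c.png',im)
s=robot.read_state();print(s['t'],s['tool_pos'])
```

```text
28.125 [ 0.5221 -0.1879  0.2163]
```

View pics/w13c.png

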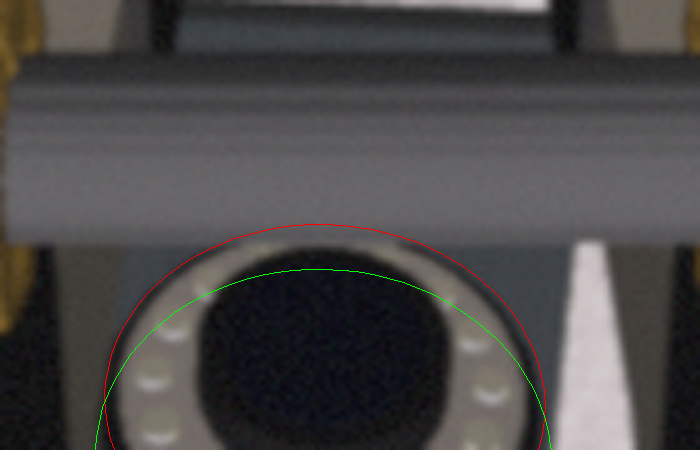

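The wrist view confirms the lens: the model ring at z = 0.165 matches the visible ring, centred sideways. One last look at the crate before handing in.

Run:
```python
import cv2
b=cv2.imread('pics/s13.png')[150:280,230:400]
cv2.imwrite('pics/s13d.png',cv2.resize(cv2.convertScaleAbs(b,alpha=1.3),None,fx=4,fy=4,interpolation=cv2.INTER_CUBIC))
```

```text
(no output)
```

View pics/s13d.png

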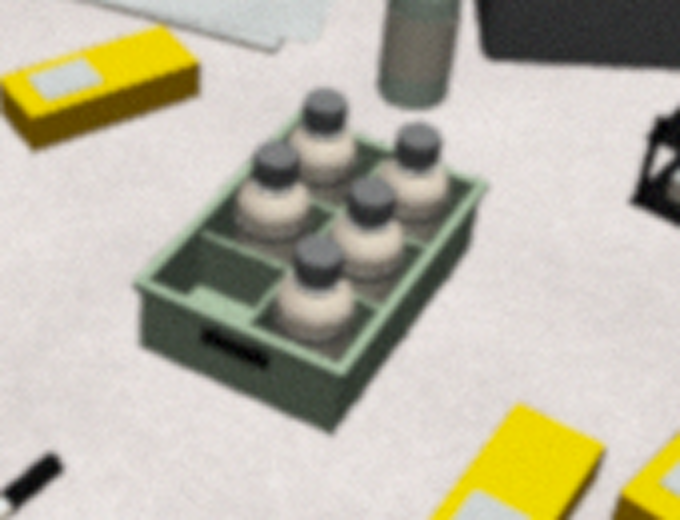

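Five round bottles stand upright in their cells, and only the flat bottle's cell is empty. I'm handing in.

Run:
```python
from plant import robot
print(robot.close_job()); s=robot.read_state(); print(s['t'],s['tool_pos'],s['opening'])
```

```text
the job is handed in; nothing more can be done
None
the job is handed in; nothing more can be done
```

I stood both desk bottles in the two empty cells and released them. I then lifted the flat bottle out by its cap, turned it about 74°, and handed in at about 28 s of the 70 s with it still held in front of the lens. No verdict came back, so the results below are my own measurements.

- **Crate:** the last scene picture shows all five round bottles upright in their cells, with only the flat bottle's cell empty. I checked this by eye. The only placed bottle I measured, the first one, was about 2–3 mm from its cell centre.
- **Flat bottle at the lens:** its label point is about 131 mm from the lens, under 1 mm off sideways and about 1–2 mm above the lens centre. The broad side is square to within about 1–2°, and the gripper opening held steady at 29.6 mm.
- **Disagreement:** my first estimate of the lens height was 176 mm. Model overlays on the top, scene and wrist pictures agreed on about 165 mm, so I used that. The bottle overlay in the scene picture was off by 1–2 pixels, a few mm.
- **Refused move:** one move call was refused because two rows had no "roll" value. The arm did not move, and I sent it again in full.

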